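# Gauge the eyes of two forged hammer heads

### The arm

A 7-joint arm with a two-finger parallel gripper is mounted at the origin on the work surface. World frame = base frame: x ahead of the robot, y to its left, z up, the work surface at z = 0. Lengths are in m, angles in rad, forces in N, time in s.
With the tool pointing down it reaches from about 0.425 to 0.8 m from the base axis. Payload 8.3 kg.
Tool frame: the origin (TCP) lies midway between the tips of the shut fingers; the grasp point (between the pads) lies 19 mm behind it (bot.hold_point_z is the distance from the TCP to the grasp point, in m); z points along the fingers, y is the line along which they close (so a half turn about z gives the same grasp; the last joint's range is limited). The gripper opens to 85 mm and grips with 20 to 120 N. Pads are 22 mm wide; open, the fingers measure 114 mm over their backs; the gripper's body (76 mm by 85 mm) begins 54 mm behind the grasp point. The pads swing forward as they close: fully open they stand 13 mm farther back than shut.
Start: joints at [-1.38, 0.383, 0.016, 1.37, -0.006, 1.388, -0.046], TCP at [0.157, 0.605, 0.231] pointing down, gripper open.
Joint ranges: [-2.95, 2.95], [-0.25, 2.06], [-1.52, 1.56], [0.18, 2.33], [-1.44, 4.58], [0.02, 2.06], [-3.01, 3.01]. Speed limits (rad/s): [2.39, 2.39, 3.01, 3.01, 3.14, 3.14, 3.14].

### API

Orientations are given as a 3x3 rotation matrix whose columns are the frame's x, y, z axes.
In Python, from station import get_state, imaging, bot gives the robot as it stands. The module is installed in compiled form; this text tells all that it offers.
- The arm moves only by the shell command python3 -m creep 'ROWS' [OPENING] [FORCE]. ROWS is JSON, a list that holds one entry, the list of rows, each a list of 6 numbers: the shift along the tool's x, y, z in m, then the turn, a rotation vector about the tool's x, y, z in degrees. In form: [[[x, y, z, ax, ay, az], ...]]. A call has 1 to 12 rows; each row shifts and turns the commanded pose from where the row before left it, along the tool's axes as they then stand; what a row does not reach is not made up. A row lasts 1/10 s, in which the tool goes at most 50 mm and 8.59 degrees, less where a joint would pass 70% of its speed; a pose out of reach is approached as far as the arm can. A call is refused whole if a number of a shift passes 0.05 or a number of a turn 8.59, either way. A call with a gripper value outside its range is refused whole. OPENING is the opening, from 0 (shut) to 1 (fully open), set as the call begins (- or left out, the last holds). The fingers move at their own pace and stop on an object; FORCE is the grip in N (left out, the last holds). Time passes only in rows, so rows that do not move let the fingers close. It gives the time, the measured TCP pose, the force, the opening and the grip force at its end, in the units of the state.
- get_state(): the state, without advancing time (a new reading comes with each control period).
- imaging.snapshot(name): name is "side" or "top"; returns the picture (400x640x3 uint8, red, green, blue); there is no depth.
- imaging.get_calibration(name): a dict with "K" (3x3 intrinsics, pixels), "k1" (the pictures are not rectified: a ray, as slopes to the right and down, at radius r is drawn at 1 + k1 r^2 times it, then the intrinsics apply), "extrinsics" (4x4, takes a point from world to camera coordinates). Camera axes: x right, y up, looking along -z (the intrinsics and any distortion apply to the point x, -y, -z); pixel columns grow to the right and rows downward; lengths in m; the calibration is good to about 2 mm. A picture is of the moment at which its call begins. get_calibration takes no time and is no camera call.
- bot.finish_job(): hands the job in; it is judged then, once.
The state is a dict: "clock": time; "qpos": joint angles; "joint_vel": joint speeds; "tau": joint torques, N m; "ee_pos": TCP position; "eef_rot": TCP orientation; "contact_force": force on the tool from outside, world axes, zero at the start; "ft_torque": the same for the moment, N m; "finger_gap": finger opening in m; "grip_force": force on a finger pad.
Only numpy, scipy, OpenCV 4.12 (cv2) and the standard library are available. Lean on these libraries where they do the work, as an engineer would, in place of code of your own. Each camera call takes 0.05 s, during which the arm holds its last target. There are 200 camera calls.

### The job

Lift the pin gauge out of its wooden rest and, holding it upright, try it in the hammer head with the narrow eye: lower it until its nose bears on the mouth of the eye, which stops it. Then lower it into the hammer head with the wide eye until its flange sits on the head, and leave it standing there, with that head flat on the bench. Last, put the hammer head with the narrow eye into the open grey scrap tray.

Things in the scene. Friction and masses are not known exactly. Their poses are not given: they have to be found in the camera images.
- gauge: Bright steel pin gauge, upright, 78 mm tall. Origin: centre of the nose (lower end), z up. Pin 24 mm in diameter up to 28 mm, its lowest 6 mm tapered to a 16 mm nose; flange 44 mm in diameter from 28 to 34 mm; round grip 28 mm in diameter from 34 to 78 mm. It starts hanging in a fixed wooden rest block 70 x 70 x 36 mm, flange on its top, nose 8 mm over the bench. 0.3 kg.
- head_wide: Loose steel ball-peen hammer head, no handle, 0.66 kg: bright block 44 x 44 x 32 mm high with a vertical through eye 30 mm in diameter, mouth chamfered 3 mm. The gauge enters until its flange sits on top (nose 4 mm over the bench). Origin: eye axis at the underside, z up; x along the head, striking face out to x = -50 mm, ball to +56 mm, both narrower than the block; flat sides at y = +-22 mm.
- head_narrow: Loose hammer head, outside like head_wide (same origin and axes), 0.75 kg, but its eye is only 18 mm in diameter (mouth at 32 mm height, chamfered 3 mm), too small for the gauge, whose nose stops within about 5 mm of the mouth. A third head further off, without any eye, is not part of the job.
- tray: Fixed open grey steel scrap tray, 220 mm (x) x 180 mm (y) x 45 mm high, walls and floor 5 mm thick, empty. Origin: centre of its underside on the bench; z up.
Not all that is in view belongs to the job. What is shaped like the head_wide but orange or purple is not meant.

How it is judged:
By the outcome, as a careful person would: the job done as asked, in the order asked, and still so for the second after the job is handed in, with the robot touching nothing.
It also fails if it takes over 69 s, if anything falls off the work surface, if the arm or the gripper's body presses on something with over 40 N, if the wrist force passes 120 N, or if a joint passes its speed limit or range.

## Working session

There is one attempt and no reset: what is moved stays moved. The work goes in short steps, Python scripts to look and compute and a shell command to move; the robot and the scene stay as the last step left them, time stands still between calls to the robot, and variables do not carry over. Pictures are saved under pics/ and viewed, at most 13 in all, crops included, and the job is handed in when it is done.

```bash
mkdir -p pics; cat > h.py <<'E'
import numpy as np, cv2
from station import get_state, imaging, bot
def snap(n,f=None):
    im=cv2.cvtColor(np.array(imaging.snapshot(n)),cv2.COLOR_RGB2BGR)
    if f: cv2.imwrite('pics/'+f,im)
    return im
def ray(n,u,v):
    c=imaging.get_calibration(n);K=np.array(c['K']);E=np.array(c['extrinsics'])
    p=cv2.undistortPoints(np.array([[[u,v]]],float),K,np.array([c['k1'],0,0,0,0.]))[0,0]
    R=E[:3,:3];o=-R.T@E[:3,3];d=R.T@np.array([p[0],-p[1],-1]);return o,d
def onz(n,u,v,z):
    o,d=ray(n,u,v);return o+d*(z-o[2])/d[2]
def proj(n,P):
    c=imaging.get_calibration(n);E=np.array(c['extrinsics']);q=E[:3,:3]@np.array(P)+E[:3,3]
    x=np.array([q[0],-q[1],-q[2]])
    return cv2.projectPoints(x.reshape(1,1,3),np.zeros(3),np.zeros(3),np.array(c['K']),np.array([c['k1'],0,0,0,0.]))[0][0,0]
def st():
    s=get_state();print(round(s['clock'],2),np.round(s['ee_pos'],4),np.round(s['eef_rot'],3).tolist(),np.round(s['contact_force'],1),round(s['finger_gap'],4),s['grip_force'],np.round(s['qpos'],2))
E
python3 - <<'E'
from h import *
snap('top','t0.png');snap('side','s0.png');st()
for n in('top','side'):
    c=imaging.get_calibration(n);print(np.round(ray(n,320,200),3).tolist(),c['k1'],np.array(c['K'])[0,0])
print(bot.hold_point_z)
E
```

```text
0.1 [0.1568 0.6046 0.2304] [[-0.968, 0.251, -0.0], [0.251, 0.968, -0.002], [-0.0, -0.002, -1.0]] [ 0.1 -0.2  0.4] 0.0854 0.0 [-1.38  0.38  0.02  1.37 -0.01  1.39 -0.05]
[[0.278, 0.002, 1.043], [0.145, -0.007, -0.989]] 0.04210814714240711 467.13062746406285
[[-0.25, -0.665, 0.651], [0.591, 0.593, -0.547]] -0.14919857816148652 511.410860512713
0.0187
```

View pics/t0.png

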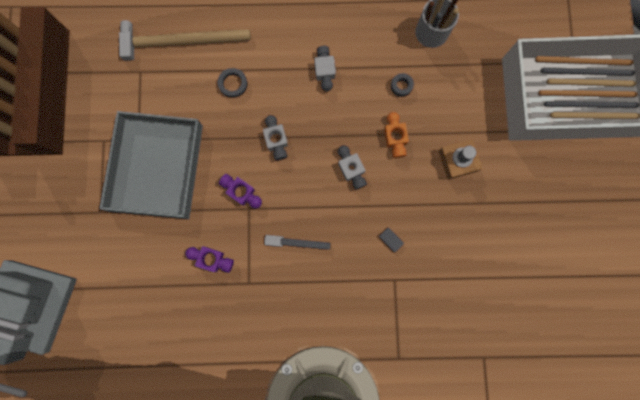

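View pics/s0.png

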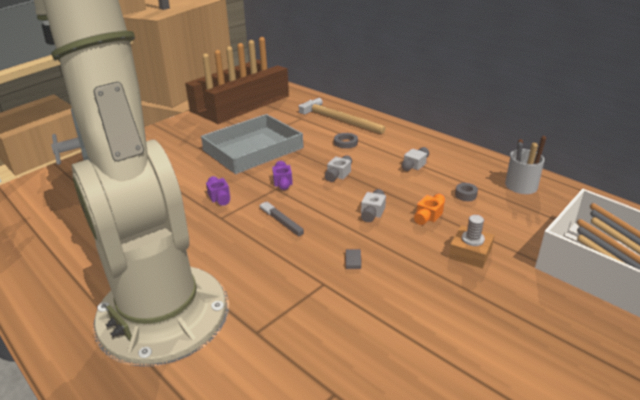

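The bright heads are at (275,135), (352,167) and (325,68) in the top view. The third appears to have no eye, and the purple and orange ones are not meant. The gauge is in its rest at about (462,158) and the tray at (152,165). I'll confirm the eyes in an enlarged crop and measure at the same time.

```bash
python3 - <<'E'
from h import *
im=cv2.imread('pics/t0.png')
a=cv2.resize(im[105:195,250:380],None,fx=6,fy=6,interpolation=cv2.INTER_CUBIC)
cv2.imwrite('pics/crop1.png',a)
b=cv2.resize(im[130:190,430:500],None,fx=8,fy=8,interpolation=cv2.INTER_CUBIC)
cv2.imwrite('pics/crop2.png',b)
hsv=cv2.cvtColor(im,cv2.COLOR_BGR2HSV)
m=((hsv[...,1]<70)).astype(np.uint8)
n,l,s,c=cv2.connectedComponentsWithStats(m)
for i in range(1,n):
    if 60<s[i,4]<12000:
        pts=np.argwhere(l==i)[:,::-1].astype(np.float32)
        print(c[i].round(1),s[i],[np.round(x,1) for x in cv2.minAreaRect(pts)])
E
```

```text
[434.2  25.4] [ 416    0   43   47 1104] [array([437.1,  22.4]), array([36.4, 52.3]), np.float64(20.2)]
[571.1  85.6] [  502     0   138   140 11696] [array([571.6,  69.9]), array([136.4, 138.7]), np.float64(88.4)]
[125.8  40.5] [119  20  15  40 530] [array([126. ,  39.5]), array([39., 14.]), np.float64(90.0)]
[324.6  67.4] [314  46  22  45 684] [array([324.8,  68. ]), array([44.5, 20.5]), np.float64(83.7)]
[232.   82.1] [218  68  29  29 420] [array([232.,  82.]), array([28., 28.]), np.float64(90.0)]
[401.7  84.3] [391  74  23  22 317] [array([402. ,  84.5]), array([21., 22.]), np.float64(90.0)]
[151.5 165. ] [  99  111  103  108 8939] [array([150.8, 164.5]), array([ 90.8, 104.1]), np.float64(8.1)]
[274.9 137.6] [263 115  24  45 644] [array([274.8, 137. ]), array([44.9, 21.4]), np.float64(74.1)]
[351.3 166.8] [338 146  28  43 710] [array([351.1, 166.2]), array([45.2, 21.5]), np.float64(63.4)]
[464.  155.8] [453 146  24  21 377] [array([464.3, 155.3]), array([19.1, 24. ]), np.float64(45.0)]
[391.  239.6] [379 228  24  24 303] [array([391. , 239.5]), array([21.9, 13.4]), np.float64(45.0)]
[293.2 242.2] [264 235  66  14 517] [array([296.5, 242.7]), array([65.7, 10.7]), np.float64(5.7)]
[ 29.9 308.8] [   0  260   76  105 5697] [array([ 37.5, 312. ]), array([ 75., 104.]), np.float64(0.0)]
[322.7 376.7] [ 266  347  113   53 4394] [array([322., 373.]), array([ 52., 112.]), np.float64(90.0)]
[ 12.6 390.4] [  0 384  27  13 198] [array([ 12.6, 390.6]), array([27.6,  7.8]), np.float64(14.0)]
```

View pics/crop1.png

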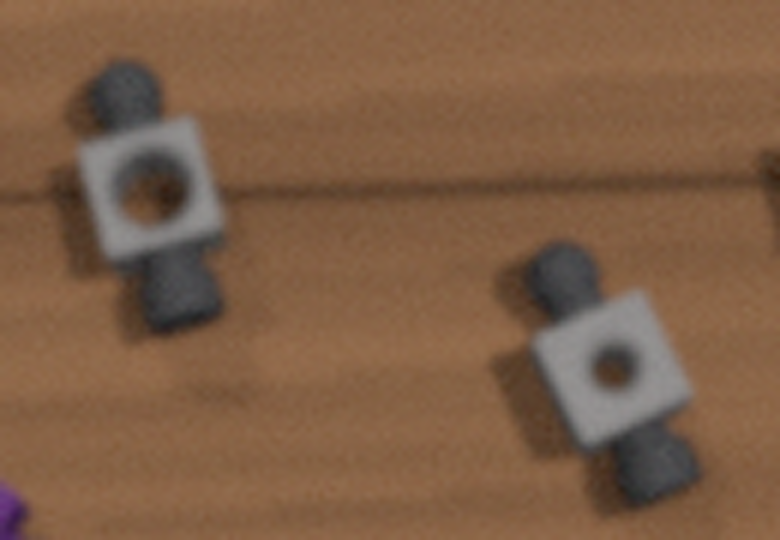

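View pics/crop2.png

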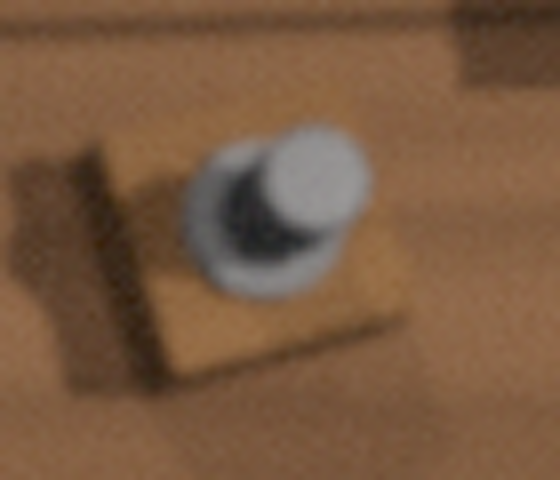

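The head at about (275,137) has the wide eye and the one at (352,166) the narrow eye. In both, the ball end points away from the robot. The gauge's grip top is at about (469,152). Next I'll work out positions.

```bash
python3 - <<'E'
from h import *
im=cv2.imread('pics/t0.png')
def P(x,y,f,ox,oy): return ox+(x+.5)/f-.5, oy+(y+.5)/f-.5
for nm,cs in (('wide',[(80,150),(195,118),(222,240),(108,268)]),('narrow',[(533,345),(643,292),(690,392),(588,448)])):
    W=[onz('top',*P(x,y,6,250,105),.032)[:2] for x,y in cs]; W=np.array(W)
    d=W[0]-W[3]+W[1]-W[2]
    print(nm,W.mean(0).round(4),'yaw',np.degrees(np.arctan2(d[1],d[0])),'sides',np.linalg.norm(W-np.roll(W,1,0),axis=1).round(4), proj('side',[*W.mean(0),.032]))
for nm,e,z in(('wide eye',(152,190),.032),('narrow eye',(614,367),.032)): print(nm,onz('top',*P(*e,6,250,105),z).round(4))
print('grip',onz('top',*P(317,178,8,430,130),.086).round(4),'flange',onz('top',*P(265,217,8,430,130),.042).round(4))
print('gt',proj('side',[*onz('top',*P(317,178,8,430,130),.086)]))
t=[onz('top',u,v,.045).round(3) for u,v in((118,112),(200,121),(187,218),(100,209))];print('tray',np.mean(t,0),t)
d=(t[0]-t[3]+t[1]-t[2]);print(np.degrees(np.arctan2(d[1],d[0])))
s=cv2.imread('pics/s0.png')
cv2.imwrite('pics/crop3.png',cv2.resize(s[150:270,320:500],None,fx=4.4,fy=4.4,interpolation=cv2.INTER_CUBIC))
E
```

```text
wide [0.5711 0.0923] yaw 11.840164601446583 sides [0.0466 0.0445 0.0481 0.0435] [337.62116688 162.11470905]
narrow [ 0.5002 -0.0773] yaw 24.239638882509865 sides [0.0435 0.0455 0.0414 0.0432] [372.57279864 198.38786846]
wide eye [0.5725 0.092  0.032 ]
narrow eye [ 0.501  -0.0775  0.032 ]
grip [ 0.5126 -0.3197  0.086 ] flange [ 0.5128 -0.3196  0.042 ]
gt [475.42198032 218.02415697]
tray [0.51175 0.359   0.045  ] [array([0.631, 0.435, 0.045]), array([0.607, 0.256, 0.045]), array([0.392, 0.28 , 0.045]), array([0.417, 0.465, 0.045])]
-7.174324236482304
```

View pics/crop3.png

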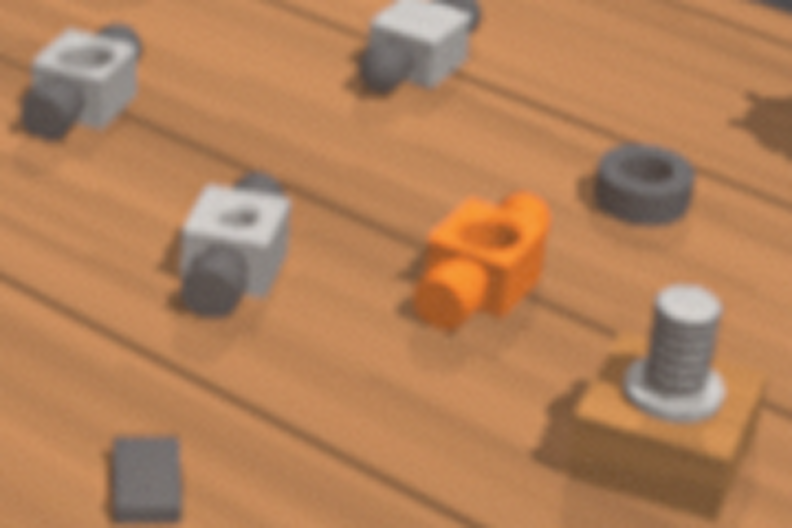

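```bash
python3 -m creep '[[[-0.048,-0.0028,0,0,0,4.48],[-0.048,-0.0028,0,0,0,4.48],[-0.048,-0.0028,0,0,0,4.48],[-0.048,-0.0028,0,0,0,4.48],[-0.048,-0.0028,0,0,0,4.48],[-0.048,-0.0028,0,0,0,4.48],[-0.048,-0.0028,0,0,0,4.48],[-0.048,-0.0028,0,0,0,4.48],[-0.048,-0.0028,0,0,0,4.48],[-0.048,-0.0028,0,0,0,4.48],[-0.048,-0.0028,0,0,0,4.48],[-0.048,-0.0028,0,0,0,4.48]]]' 1 40
```

```text
clock: 1.3
ee_pos: [0.5674, 0.2273, 0.2307]
eef_rot: [[-0.367, 0.93, -0.001], [0.93, 0.367, -0.001], [-0.0, -0.001, -1.0]]
contact_force: [0.3, 0.5, 0.5]
finger_gap: 0.0853
grip_force: 0.0
```

```bash
cat >> h.py <<'E'
def to(x,y,z=None):
    "remaining shift in present tool axes, at present yaw"
    s=get_state();R=np.array(s['eef_rot']);p=np.array(s['ee_pos'])
    if z is None: z=p[2]
    az=np.degrees(np.arctan2(p[1],p[0]));yw=np.degrees(np.arctan2(R[1,1],R[0,1]))
    print('shift',(R.T@(np.array([x,y,z])-p)).round(4),'az',az.round(1),'r',np.hypot(*p[:2]).round(4),'tool y yaw',yw.round(2),'target az,r',np.degrees(np.arctan2(y,x)).round(1),np.hypot(x,y).round(4))
    st()
E
python3 -c "
from h import *
to(.5127,-.3197,.049)"
```

```text
shift [-0.4887 -0.2514  0.182 ] az 21.8 r 0.6112 tool y yaw 21.52 target az,r -31.9 0.6042
1.3 [0.5674 0.2273 0.2307] [[-0.367, 0.93, -0.001], [0.93, 0.367, -0.001], [-0.0, -0.001, -1.0]] [0.3 0.5 0.5] 0.0853 0.0 [-0.73  0.37  0.41  1.43 -0.14  1.38  0.05]
```

```bash
python3 -m creep '[[[-0.0475,-0.0024,0.006,0,0,4.46],[-0.0475,-0.0024,0.006,0,0,4.46],[-0.0475,-0.0024,0.006,0,0,4.46],[-0.0475,-0.0024,0.006,0,0,4.46],[-0.0475,-0.0024,0.006,0,0,4.46],[-0.0475,-0.0024,0.006,0,0,4.46],[-0.0475,-0.0024,0.006,0,0,4.46],[-0.0475,-0.0024,0.006,0,0,4.46],[-0.0475,-0.0024,0.006,0,0,4.46],[-0.0475,-0.0024,0.006,0,0,4.46],[-0.0475,-0.0024,0.006,0,0,4.46],[0,0,0,0,0,0]]]' 1 40 >/dev/null; python3 -c "
from h import *
to(.5127,-.3197,.049)"
```

```text
shift [-0.0377  0.0009  0.116 ] az -28.3 r 0.6022 tool y yaw -28.2 target az,r -31.9 0.6042
2.5 [ 0.5302 -0.2856  0.1648] [[0.473, 0.881, -0.003], [0.881, -0.473, -0.003], [-0.005, -0.001, -1.0]] [-0.8 -0.1  0.5] 0.0855 0.0 [-0.1   0.44  0.73  1.56 -0.3   1.26  0.18]
```

```bash
python3 -m creep '[[[-0.019,0,0,0,0,0],[-0.019,0,0,0,0,0],[0,0,0.03,0,0,0],[0,0,0.03,0,0,0],[0,0,0,0,0,0]]]' 1 40 >/dev/null; python3 -c "
from h import *
to(.5127,-.3197,.049)
t=snap('top','t1.png');s=snap('side','s1.png')
a=cv2.resize(t[100:200,400:530],(650,500),interpolation=cv2.INTER_CUBIC);b=cv2.resize(s[150:270,410:530],None,fx=4.9,fy=4.9,interpolation=cv2.INTER_CUBIC)[:500]
cv2.imwrite('pics/c4.png',cv2.resize(np.hstack([a,b[:500]]),(790,325)))
"
```

```text
shift [-0.011   0.0022  0.0521] az -30.9 r 0.6016 tool y yaw -27.34 target az,r -31.9 0.6042
3.0 [ 0.5161 -0.3091  0.1011] [[0.459, 0.888, -0.007], [0.888, -0.459, 0.004], [-0.0, -0.008, -1.0]] [ 0.7  0.6 -0.5] 0.0855 0.0 [-0.03  0.51  0.7   1.63 -0.35  1.15  0.28]
```

View pics/c4.png

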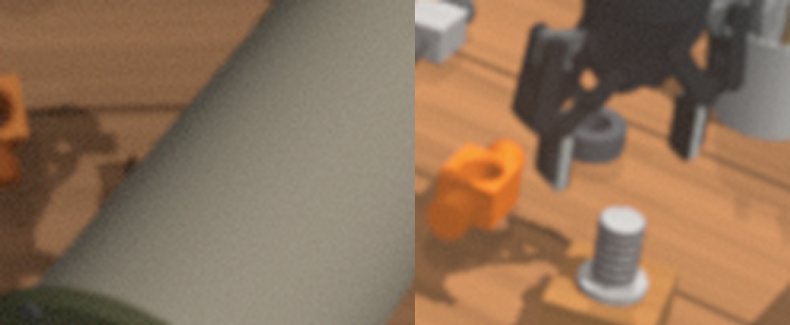

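```bash
python3 -m creep '[[[-0.006,0.001,0,0,0,0],[-0.005,0.001,0,0,0,0],[0,0,0,0,0,0],[0,0,0,0,0,0]]]' 1 40 >/dev/null; python3 -c "
from h import *
to(.5127,-.3197,.049)
R=np.array(get_state()['eef_rot']);print('tilt fix deg (tool)',np.degrees(np.cross([0,0,1],R.T@[0,0,-1])).round(2))"
```

```text
shift [ 0.0012 -0.0036  0.057 ] az -32.0 r 0.6078 tool y yaw -27.4 target az,r -31.9 0.6042
3.5 [ 0.5153 -0.3224  0.106 ] [[0.46, 0.888, 0.001], [0.888, -0.46, -0.0], [-0.0, 0.001, -1.0]] [-0.2  0.4  0.1] 0.0855 0.0 [-0.01  0.51  0.7   1.61 -0.35  1.15  0.3 ]
tilt fix deg (tool) [ 0.06  0.   -0.  ]
```

```bash
python3 -m creep '[[[0.001,-0.0035,0.014,0,0,0],[0,0,0.014,0,0,0],[0,0,0.014,0,0,0],[0,0,0.015,0,0,0],[0,0,0,0,0,0],[0,0,0,0,0,0],[0,0,0,0,0,0]]]' 1 40 >/dev/null; python3 -c "
from h import *
to(.5127,-.3197,.049)"; python3 -m creep '[[[0,0,0,0,0,0],[0,0,0,0,0,0],[0,0,0,0,0,0],[0,0,0,0,0,0],[0,0,0,0,0,0],[0,0,0,0,0,0],[0,0,0,0,0,0],[0,0,0,0,0,0]]]' 0 60
```

```text
shift [ 0.     -0.0002 -0.0002] az -31.9 r 0.6044 tool y yaw -27.37 target az,r -31.9 0.6042
4.2 [ 0.5128 -0.3198  0.0488] [[0.46, 0.888, 0.001], [0.888, -0.46, -0.001], [-0.0, 0.001, -1.0]] [-0.  -0.9  0.6] 0.0855 0.0 [ 0.01  0.57  0.67  1.67 -0.4   1.04  0.33]
clock: 5.0
ee_pos: [0.5129, -0.3196, 0.0488]
eef_rot: [[0.459, 0.888, 0.001], [0.888, -0.459, -0.0], [0.0, 0.001, -1.0]]
contact_force: [1.3, 0.6, 5.1]
finger_gap: 0.0267
grip_force: 58.9
```

```bash
python3 -m creep '[[[0,0,-0.02,0,0,0],[0,0,-0.03,0,0,0],[0,0,-0.03,0,0,0],[0.026,-0.015,0,0,0,0],[0.026,-0.015,0,0,0,0],[0.026,-0.015,0,0,0,0],[0.026,-0.015,0,0,0,0],[0.026,-0.015,0,0,0,0],[0.026,-0.015,0,0,0,0],[0.026,-0.015,0,0,0,0],[0.026,-0.015,0,0,0,0],[0,0,0,0,0,0]]]' 0 60 >/dev/null;python3 -m creep '[[[0,0,0,0,0,0],[0,0,0,0,0,0]]]' 0 60 >/dev/null; python3 -c "
from h import *
to(.5006,-.0774,.12)
snap('side','s2.png');snap('top','t2.png')
s=cv2.imread('pics/s2.png');cv2.imwrite('pics/c5.png',cv2.resize(s[90:230,310:450],None,fx=4.2,fy=4.2,interpolation=cv2.INTER_CUBIC))"
```

```text
shift [ 0.0026 -0.0019  0.008 ] az -9.1 r 0.5075 tool y yaw -27.43 target az,r -8.8 0.5065
6.4 [ 0.5011 -0.0805  0.128 ] [[0.461, 0.888, -0.001], [0.888, -0.461, -0.001], [-0.001, -0.0, -1.0]] [-1.   0.1 -1.4] 0.0264 59.9521940946579 [-0.5   0.24  0.69  1.86 -0.17  1.1  -0.22]
```

View pics/c5.png

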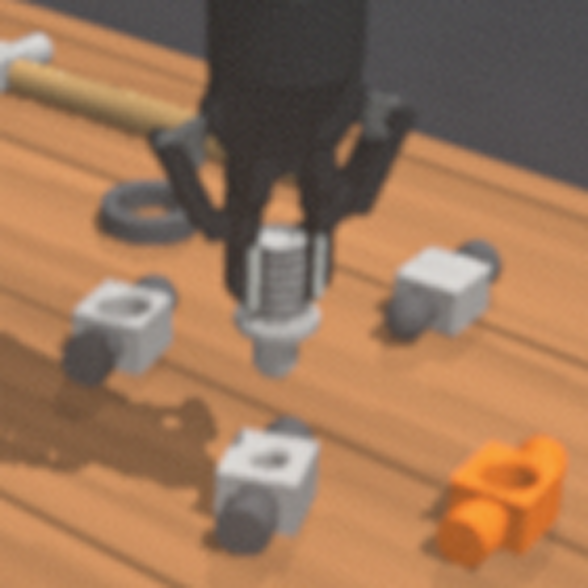

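```bash
python3 -c "
from h import *
f=lambda x,y:np.array([310+(x+.5)/4.2-.5,90+(y+.5)/4.2-.5])
p=np.array(get_state()['ee_pos'])
for n,P,px in(('flangetop',[p[0],p[1],p[2]-.041+.034],(277,312)),('nose',[p[0],p[1],p[2]-.041],(274,366)),('eye',[.5006,-.0774,.032],(270,459)),('eyewide',[.572,.092,.032],(124,304))):
    q=proj('side',P);print(n,q.round(2),f(*px).round(2),(f(*px)-q).round(2))
"
```

```text
flangetop [375.35 163.51] [375.57 163.9 ] [0.23 0.4 ]
nose [374.87 177.32] [374.86 176.76] [-0.01 -0.55]
eye [372.72 198.33] [373.9 198.9] [1.19 0.57]
eyewide [337.97 162.02] [339.14 162.  ] [ 1.18 -0.02]
```

```bash
python3 -m creep '[[[0.002,0.0005,0.015,0,0,0],[0,0,0.02,0,0,0],[0,0,0.014,0,0,0],[0,0,0,0,0,0],[0,0,0,0,0,0],[0,0,0,0,0,0]]]' 0 60; python3 -m creep '[[[0,0,0.002,0,0,0],[0,0,0.002,0,0,0],[0,0,0,0,0,0],[0,0,0,0,0,0]]]' 0 60
```

```text
clock: 7.1
ee_pos: [0.5035, -0.0783, 0.0801]
eef_rot: [[0.46, 0.888, 0.001], [0.888, -0.46, -0.0], [0.0, 0.001, -1.0]]
contact_force: [0.4, -0.3, -2.7]
finger_gap: 0.027
grip_force: 59.9
clock: 7.5
ee_pos: [0.5029, -0.0779, 0.0753]
eef_rot: [[0.459, 0.888, -0.0], [0.888, -0.459, 0.0], [-0.0, -0.0, -1.0]]
contact_force: [0.3, -0.5, -2.3]
finger_gap: 0.0266
grip_force: 59.9
```

```bash
python3 -c "
from h import *
s=snap('side','s3.png');cv2.imwrite('pics/c6.png',cv2.resize(s[130:240,320:430],None,fx=5,fy=5,interpolation=cv2.INTER_CUBIC))"
```

```text
(no output)
```

View pics/c6.png

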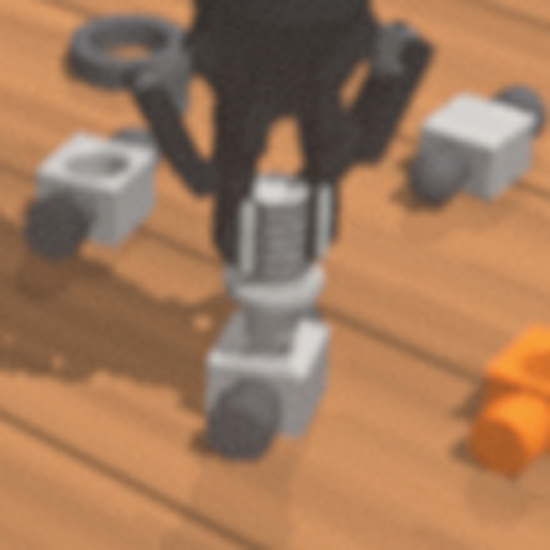

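The nose is about 2 mm over the narrow head's mouth, with its front edge at crop (272,355) and the block top centred at about (268,343), so the two line up. I'll lower it slowly.

```bash
python3 -m creep '[[[0,0,0.002,0,0,0],[0,0,0.001,0,0,0],[0,0,0.001,0,0,0],[0,0,0,0,0,0]]]' 0 60; python3 -m creep '[[[0,0,0.001,0,0,0],[0,0,0.001,0,0,0],[0,0,0,0,0,0]]]' 0 60
```

```text
clock: 7.95
ee_pos: [0.5029, -0.0777, 0.0712]
eef_rot: [[0.459, 0.888, -0.0], [0.888, -0.459, 0.0], [0.0, -0.0, -1.0]]
contact_force: [-0.3, 1.3, -2.0]
finger_gap: 0.027
grip_force: 60.1
clock: 8.25
ee_pos: [0.5032, -0.0775, 0.0704]
eef_rot: [[0.459, 0.888, 0.0], [0.888, -0.459, 0.001], [0.001, -0.0, -1.0]]
contact_force: [-6.1, 2.9, 12.3]
finger_gap: 0.0264
grip_force: 61.9
```

```bash
python3 -m creep '[[[0,-0.001,0,0,0,0],[0,0,0.001,0,0,0],[0,0,0.001,0,0,0],[0,0,0,0,0,0],[0,0,0,0,0,0]]]' 0 60
```

```text
clock: 8.75
ee_pos: [0.5033, -0.0774, 0.07]
eef_rot: [[0.46, 0.888, 0.003], [0.888, -0.46, 0.002], [0.003, 0.002, -1.0]]
contact_force: [-9.6, 2.5, 28.7]
finger_gap: 0.0264
grip_force: 63.6
```

```bash
python3 -m creep '[[[0,0,-0.012,0,0,0],[0,0,-0.02,0,0,0],[0,0,-0.018,0,0,0],[0.03,-0.0025,0,0,0,0],[0.03,-0.0025,0,0,0,0],[0.03,-0.0025,0,0,0,0],[0.03,-0.0025,0,0,0,0],[0.03,-0.003,0,0,0,0],[0.03,-0.003,0,0,0,0],[0,0,0,0,0,0],[0,0,0,0,0,0],[0,0,0,0,0,0]]]' 0 60 >/dev/null; python3 -c "
from h import *
to(.5725,.091,.045)
snap('top','t4.png')
s=snap('side','s4.png');cv2.imwrite('pics/c7.png',cv2.resize(s[90:210,280:400],None,fx=5,fy=5,interpolation=cv2.INTER_CUBIC))"
```

```text
shift [0.0034 0.0007 0.0722] az 8.8 r 0.5771 tool y yaw -27.44 target az,r 9.0 0.5797
9.95 [0.5703 0.0884 0.1172] [[0.461, 0.887, -0.0], [0.887, -0.461, -0.001], [-0.001, 0.0, -1.0]] [ 0.2 -0.6 -1.9] 0.0267 59.902321100234985 [-0.67  0.41  0.59  1.68 -0.24  1.13 -0.49]
```

View pics/c7.png

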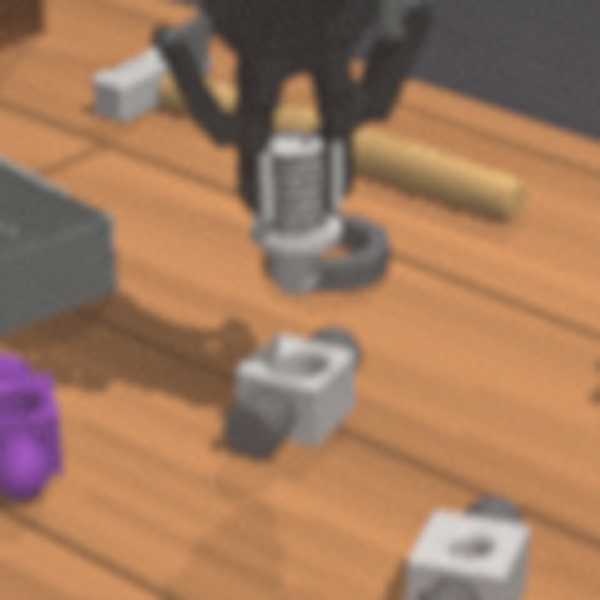

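```bash
python3 -c "
from h import *
p=np.array(get_state()['ee_pos'])
print(proj('side',[p[0],p[1],p[2]-.041]),'seen nose 338.2 146.5'); print(proj('side',[p[0],p[1],p[2]-.007]),'seen flange top', 280+296.5/5-.5, 90+232/5)
print(onz('side',339.3,162.2,.032), onz('side',373.8,198.9,.032))
for f in('s0.png','s4.png'):
    s=cv2.imread('pics/'+f); g=s[150:176,324:354].min(2); print(f); print(g[3:20,4:26])
"
```

```text
[338.4558755  146.82935629] seen nose 338.2 146.5
[338.3317062  134.24375747] seen flange top 338.8 136.4
[0.573513   0.08888188 0.032     ] [ 0.50040439 -0.08063968  0.032     ]
s0.png
[[ 86  87  87  86  86  88  88  88  91  91  93  93  95  95  93  94  93  96
   95  93  92  95]
 [ 88  86  88  87  87  84  87  87  86  88  88  93  90  95  95  97  96  94
   96  95  98  97]
 [ 89  90  87  87  85  85  89  96  97  92  88  87  90  89  90  93  97  97
  101 102 101 100]
 [ 93  90  91  89  86  91 108 127 132 123 114 105  99  90  88  89  96 102
  107 108 108 104]
 [ 92  92  90  90  96 113 139 164 168 162 153 147 134 117 108 107 108 110
  111 111 112 108]
 [ 91  92  92 102 122 149 172 188 191 192 186 181 168 154 149 145 138 129
  130 125 122 114]
 [ 87  88  99 125 155 179 190 195 196 197 192 187 179 172 170 167 165 160
  160 158 149 138]
 [ 83 102 127 158 177 189 188 185 182 181 177 170 163 159 158 159 163 173
  183 185 179 162]
 [101 133 162 180 186 182 173 166 162 157 154 149 143 138 134 135 144 161
  183 192 186 175]
 [129 162 183 190 183 166 155 147 147 145 142 140 136 125 115 110 120 146
  1
[... 1556 characters left out ...]
8 145 137 128 120 117 125 151
  183 192 186 168]
 [153 181 190 192 181 159 150 149 151 150 146 143 137 129 117 116 129 156
  180 181 166 152]
 [155 174 184 187 187 176 166 159 160 156 153 150 144 139 134 143 159 172
  171 167 152 144]
 [134 147 151 163 169 169 170 168 169 168 167 169 167 167 168 177 182 176
  161 148 143 143]
 [122 128 126 132 139 143 149 157 162 166 171 175 184 188 193 191 182 164
  148 143 140 142]
 [119 121 117 114 116 117 124 128 137 145 151 161 170 178 183 179 166 151
  144 141 142 142]
 [117 119 112 112 109 108 110 114 116 123 126 133 142 148 154 155 148 143
  141 142 143 140]
 [109 112 111 111 112 113 110 111 110 112 114 121 126 128 132 141 140 143
  143 142 143 143]]
```

```bash
python3 -m creep '[[[0.003,0.0015,0.01,0,0,0],[0,0,0.015,0,0,0],[0,0,0.012,0,0,0],[0,0,0,0,0,0],[0,0,0,0,0,0],[0,0,0.003,0,0,0],[0,0,0.003,0,0,0],[0,0,0,0,0,0]]]' 0 60; python3 -m creep '[[[0,0,0.003,0,0,0],[0,0,0.003,0,0,0],[0,0,0.003,0,0,0],[0,0,0,0,0,0]]]' 0 60
```

```text
clock: 10.85
ee_pos: [0.5731, 0.0918, 0.0741]
eef_rot: [[0.459, 0.888, -0.0], [0.888, -0.459, -0.0], [-0.0, -0.0, -1.0]]
contact_force: [-0.3, 1.6, -2.6]
finger_gap: 0.027
grip_force: 59.8
clock: 11.25
ee_pos: [0.5729, 0.0917, 0.0647]
eef_rot: [[0.46, 0.888, -0.001], [0.888, -0.46, -0.0], [-0.001, -0.001, -1.0]]
contact_force: [1.3, 1.0, -2.8]
finger_gap: 0.0266
grip_force: 59.8
```

```bash
python3 -m creep '[[[0,0,0.003,0,0,0],[0,0,0.004,0,0,0],[0,0,0.004,0,0,0],[0,0,0.003,0,0,0],[0,0,0.002,0,0,0],[0,0,0,0,0,0]]]' 0 60; python3 -m creep '[[[0,0,0.001,0,0,0],[0,0,0.001,0,0,0],[0,0,0.001,0,0,0],[0,0,0.001,0,0,0],[0,0,0,0,0,0]]]' 0 60
```

```text
clock: 11.85
ee_pos: [0.573, 0.0917, 0.0489]
eef_rot: [[0.46, 0.888, -0.001], [0.888, -0.46, -0.0], [-0.001, -0.001, -1.0]]
contact_force: [0.2, -0.4, -2.5]
finger_gap: 0.0265
grip_force: 59.8
clock: 12.35
ee_pos: [0.5731, 0.0917, 0.0451]
eef_rot: [[0.46, 0.888, -0.0], [0.888, -0.46, -0.0], [-0.0, -0.0, -1.0]]
contact_force: [-0.2, 0.0, -2.6]
finger_gap: 0.0266
grip_force: 59.8
```

```bash
python3 -m creep '[[[0,0,0.001,0,0,0],[0,0,0.0005,0,0,0],[0,0,0,0,0,0]]]' 0 60
```

```text
clock: 12.65
ee_pos: [0.5734, 0.0917, 0.0448]
eef_rot: [[0.46, 0.888, 0.0], [0.888, -0.46, 0.001], [0.001, -0.0, -1.0]]
contact_force: [-3.9, -0.2, 7.0]
finger_gap: 0.0267
grip_force: 61.2
```

```bash
python3 -m creep '[[[0,0,0,0,0,0],[0,0,0,0,0,0],[0,0,0,0,0,0],[0,0,0,0,0,0],[0,0,0,0,0,0],[0,0,0,0,0,0],[0,0,-0.01,0,0,0],[0,0,-0.02,0,0,0],[0,0,-0.03,0,0,0],[0,0,-0.03,0,0,0],[0,0,0,0,0,0],[0,0,0,0,0,0]]]' 1 60; python3 -c "
from h import *
s=snap('side','s5.png');cv2.imwrite('pics/c8.png',cv2.resize(s[90:230,280:420],None,fx=4.2,fy=4.2,interpolation=cv2.INTER_CUBIC))"
```

```text
clock: 13.85
ee_pos: [0.5738, 0.0919, 0.135]
eef_rot: [[0.46, 0.888, 0.002], [0.888, -0.46, 0.001], [0.002, 0.001, -1.0]]
contact_force: [-0.8, 0.1, -0.5]
finger_gap: 0.0854
grip_force: 0.0
```

View pics/c8.png

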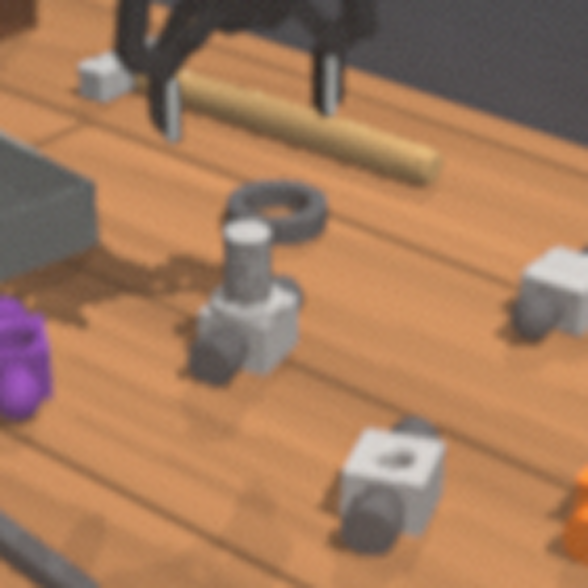

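The gauge stands in the wide head with its flange down on the block. The narrow head has not moved (eye at crop (397,459)). Next I'll fetch it.

```bash
python3 -m creep '[[[-0.031,0.002,0,0,0,0],[-0.031,0.002,0,0,0,0],[-0.031,0.002,0,0,0,0],[-0.031,0.002,0,0,0,0],[-0.031,0.002,0,0,0,0],[-0.03,0.002,0,0,0,0],[0,0,0,0,0,7.7],[0,0,0,0,0,7.7],[0,0,0,0,0,7.7],[0,0,0,0,0,7.7],[0,0,0,0,0,7.7],[0,0,0,0,0,0]]]' 1 60 >/dev/null;  python3 -m creep '[[[0,0,0,0,0,0],[0,0,0,0,0,0]]]' >/dev/null; python3 -c "
from h import *
to(.501,-.078,.003)"
```

```text
shift [0.0023 0.001  0.1304] az -8.9 r 0.5047 tool y yaw -65.68 target az,r -8.8 0.507
15.3 [ 0.4986 -0.078   0.1334] [[0.911, 0.412, -0.001], [0.412, -0.911, -0.0], [-0.001, -0.0, -1.0]] [-0.5 -0.6  0.6] 0.0854 0.0 [-0.59  0.25  0.8   1.86 -0.2   1.12 -0.87]
```

```bash
python3 -m creep '[[[0.002,0.001,0.03,0,0,0],[0,0,0.03,0,0,0],[0,0,0.03,0,0,0],[0,0,0.02,0,0,0],[0,0,0.01,0,0,0],[0,0,0.009,0,0,0],[0,0,0,0,0,0],[0,0,0,0,0,0]]]' 1 60; python3 -m creep '[[[0,0,0,0,0,0],[0,0,0,0,0,0],[0,0,0,0,0,0],[0,0,0,0,0,0],[0,0,0,0,0,0],[0,0,0,0,0,0],[0,0,0,0,0,0]]]' 0 90
```

```text
clock: 16.1
ee_pos: [0.5017, -0.0783, 0.0055]
eef_rot: [[0.912, 0.409, 0.001], [0.409, -0.912, -0.0], [0.001, 0.0, -1.0]]
contact_force: [-0.4, -0.7, 0.8]
finger_gap: 0.0851
grip_force: 0.0
clock: 16.8
ee_pos: [0.5017, -0.0781, 0.0057]
eef_rot: [[0.912, 0.409, 0.001], [0.409, -0.912, 0.001], [0.001, 0.0, -1.0]]
contact_force: [-1.6, 0.6, 7.7]
finger_gap: 0.0424
grip_force: 94.1
```

```bash
python3 -m creep '[[[0,0,-0.015,0,0,0],[0,0,-0.03,0,0,0],[0,0,-0.03,0,0,0],[0,0,-0.03,0,0,0],[0,0,-0.025,0,0,0],[0,0,0,0,0,0],[0,0,0,0,0,0]]]' 0 90;  python3 -m creep '[[[0.0085,-0.018,0,0,0,0],[0.017,-0.036,0,0,0,0],[0.017,-0.036,0,0,0,0],[0.017,-0.036,0,0,0,0],[0.017,-0.036,0,0,0,0],[0.017,-0.036,0,0,0,0],[0.017,-0.036,0,0,0,0],[0.017,-0.036,0,0,0,0],[0.017,-0.036,0,0,0,0],[0.017,-0.036,0,0,0,0],[0.017,-0.036,0,0,0,0],[0.0085,-0.018,0,0,0,0]]]' 0 90;python3 -m creep '[[[0,0,0,0,0,0],[0,0,0,0,0,0],[0,0,0,0,0,0]]]' >/dev/null; python3 -c "
from h import *
to(.512,.359,.011)
snap('top','t6.png');s=snap('side','s6.png')
cv2.imwrite('pics/c9.png',np.vstack([cv2.resize(s[60:200,180:380],(560,392)),cv2.resize(cv2.imread('pics/t6.png')[80:240,80:380],(375,200)).copy() if 0 else np.zeros((1,560,3),np.uint8)]))"
```

```text
clock: 17.5
ee_pos: [0.5006, -0.0779, 0.1343]
eef_rot: [[0.912, 0.409, -0.0], [0.409, -0.912, 0.001], [-0.0, -0.001, -1.0]]
contact_force: [-0.4, 0.6, -8.4]
finger_gap: 0.0422
grip_force: 95.1
clock: 18.7
ee_pos: [0.5068, 0.3639, 0.1311]
eef_rot: [[0.91, 0.414, -0.005], [0.414, -0.91, -0.001], [-0.005, -0.001, -1.0]]
contact_force: [0.1, -0.1, -6.7]
finger_gap: 0.0425
grip_force: 94.8
shift [ 0.0031 -0.0004  0.1221] az 35.1 r 0.6225 tool y yaw -65.96 target az,r 35.0 0.6253
19.0 [0.5095 0.3577 0.1331] [[0.913, 0.407, -0.002], [0.407, -0.913, -0.003], [-0.003, 0.002, -1.0]] [-0.2 -0.3 -6.8] 0.0425 94.75139492744347 [-1.09  0.49  0.59  1.53 -0.28  1.21 -1.6 ]
```

View pics/c9.png

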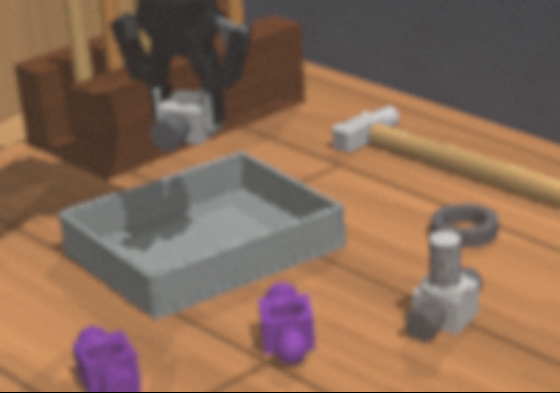

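The narrow head is held over the tray at crop (185,115), and the gauge still stands in the wide head at (445,270). I'll lower it now.

```bash
python3 -m creep '[[[0,0,0.02,0,0,0],[0,0,0.03,0,0,0],[0,0,0.03,0,0,0],[0,0,0.022,0,0,0],[0,0,0.01,0,0,0],[0,0,0.004,0,0,0],[0,0,0,0,0,0],[0,0,0,0,0,0],[0,0,0,0,0,0]]]' 0 90; python3 -m creep '[[[0,0,0.002,0,0,0],[0,0,0.002,0,0,0],[0,0,0.001,0,0,0],[0,0,0,0,0,0]]]' 0 90
```

```text
clock: 20.0
ee_pos: [0.5106, 0.3601, 0.0202]
eef_rot: [[0.913, 0.409, 0.002], [0.409, -0.913, 0.001], [0.002, -0.001, -1.0]]
contact_force: [-1.2, 0.6, -7.1]
finger_gap: 0.0426
grip_force: 94.6
clock: 20.4
ee_pos: [0.5096, 0.3596, 0.0135]
eef_rot: [[0.913, 0.409, -0.0], [0.409, -0.913, -0.0], [-0.001, 0.0, -1.0]]
contact_force: [-0.2, -0.4, -6.9]
finger_gap: 0.0427
grip_force: 94.6
```

```bash
python3 -m creep '[[[0,0,0.001,0,0,0],[0,0,0.001,0,0,0],[0,0,0.0005,0,0,0],[0,0,0,0,0,0],[0,0,0,0,0,0]]]' 0 90
```

```text
clock: 20.9
ee_pos: [0.5098, 0.3596, 0.0113]
eef_rot: [[0.913, 0.409, -0.0], [0.409, -0.913, -0.0], [-0.0, 0.0, -1.0]]
contact_force: [-0.8, -0.2, -7.3]
finger_gap: 0.0424
grip_force: 94.6
```

```bash
python3 -m creep '[[[0,0,0.001,0,0,0],[0,0,0.0005,0,0,0],[0,0,0,0,0,0]]]' 0 90; python3 -m creep '[[[0,0,0,0,0,0],[0,0,0,0,0,0],[0,0,0,0,0,0],[0,0,0,0,0,0],[0,0,0,0,0,0],[0,0,-0.01,0,0,0],[0,0,-0.03,0,0,0],[0,0,-0.04,0,0,0],[0,0,-0.04,0,0,0],[0,0,-0.04,0,0,0],[0,0,0,0,0,0],[0,0,0,0,0,0]]]' 1 60; python3 -c "
from h import *
s=snap('side','s7.png');cv2.imwrite('pics/c10.png',cv2.resize(s[60:200,180:380],(700,490),interpolation=cv2.INTER_CUBIC))"
```

```text
clock: 21.2
ee_pos: [0.5099, 0.3597, 0.0107]
eef_rot: [[0.913, 0.409, 0.0], [0.409, -0.913, 0.001], [0.0, -0.001, -1.0]]
contact_force: [-4.2, -2.1, 4.2]
finger_gap: 0.0425
grip_force: 96.3
clock: 22.4
ee_pos: [0.5105, 0.36, 0.1716]
eef_rot: [[0.913, 0.409, 0.002], [0.409, -0.913, 0.002], [0.003, -0.001, -1.0]]
contact_force: [-0.1, 0.1, -0.6]
finger_gap: 0.0855
grip_force: 0.0
```

View pics/c10.png

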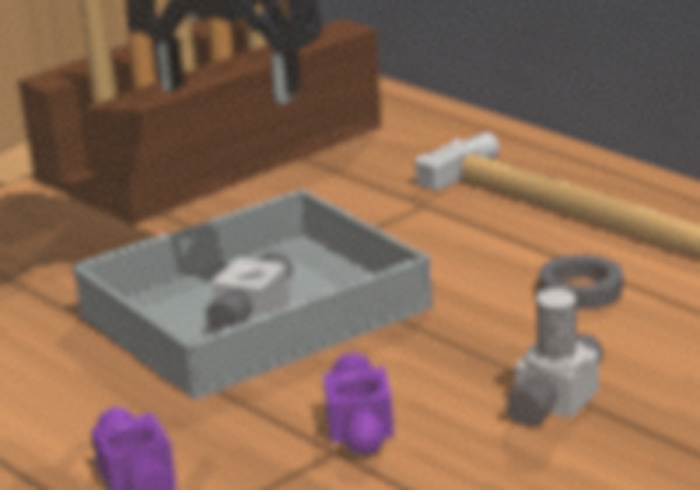

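The narrow head lies in the tray (250,285), the gauge stands in the wide head (557,350) on the bench, and the gripper is clear of everything. I'll hand the job in.

```bash
python3 -c "
from station import bot
print(bot.finish_job())"
```

```text
the job is handed in; nothing more can be done
None
```

I tried the gauge in the narrow eye, which stopped it, left it standing in the wide head on the bench, put the narrow head in the scrap tray, and handed the job in at about 22 s.

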